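Stopper the open medicine bottle

ROBOT

A 7-joint arm with a two-finger parallel gripper is mounted at the origin on the work surface. World frame = base frame: x ahead of the robot, y to its left, z up, the work surface at z = 0. Lengths are in m, angles in rad, forces in N, time in s.
With the tool pointing down it reaches from about 0.4 to 0.875 m from the base axis. Payload 4.4 kg.
Tool frame: the origin (TCP) lies between the finger pads; the fingertips stand 19 mm ahead of it and the grasp point (between the pads) is the TCP; z points along the fingers, y is the line along which they close (so a half turn about z gives the same grasp; the last joint's range is limited). The gripper opens to 85 mm and grips with 20 to 120 N. Pads are 22 mm wide; open, the fingers measure 114 mm over their backs; the gripper's body (76 mm by 85 mm) begins 54 mm behind the grasp point. The pads swing forward as they close: fully open they stand 13 mm farther back than shut.
Start: joints at [1.065, 0.628, 0.038, 1.517, -0.027, 0.996, -0.02], TCP at [0.277, -0.588, 0.25] pointing down, gripper open.
Joint ranges: [-3.06, 3.06], [-0.37, 2.12], [-1.25, 1.32], [0.18, 2.47], [-1.1, 4.24], [0.23, 1.98], [-2.94, 2.94]. Speed limits (rad/s): [2.57, 2.57, 3.14, 3.14, 3.14, 3.14, 3.14].

INTERFACE

Orientations are given as a unit quaternion [x, y, z, w].
In Python, from cell import * gives the robot as it stands.
- The arm moves only by the shell command python3 -m jog 'ROWS' [OPENING] [FORCE]. ROWS is JSON, a list of rows, each an object of numbers: "dx", "dy", "dz": the shift along the tool's x, y, z in units of 60 mm (1.0 is 60 mm); "ax", "ay", "az": the turn, a rotation vector about the tool's x, y, z in rad. In form: [{"dx": .., "dy": .., "dz": .., "ax": .., "ay": .., "az": ..}, ...]. A call has 1 to 10 rows; each row shifts and turns the commanded pose from where the row before left it, along the tool's axes as they then stand; what a row does not reach is not made up. A row lasts 1/8 s, in which the tool goes at most 62.5 mm and 10.7 degrees, less where a joint would pass 70% of its speed; a pose out of reach is approached as far as the arm can. A call is refused whole if a number of a shift passes 1 or a number of a turn 0.188, either way. A call with a gripper value outside its range is refused whole. OPENING is the finger opening in mm, from 0 to 85.4, set as the call begins (- or left out, the last holds). The fingers move at their own pace and stop on an object; FORCE is the grip in N (left out, the last holds). Time passes only in rows, so rows that do not move let the fingers close. It gives the time, the measured TCP pose, the force, the opening and the grip force at its end, in the units of the state.
- observe(): the state, without advancing time (a new reading comes with each control period).
- grab_frame(name): name is "scene" or "top"; returns the picture (384x512x3 uint8, blue, green, red); there is no depth.
- calibration(name): a dict with "mtx" (3x3 intrinsics, pixels), "dist_coeffs" ([k1, k2, p1, p2, k3] as OpenCV has them; the pictures are not rectified), "R" (3x3) and "t" (3): a world point X has camera coordinates R X + t. Camera axes: x right, y down, z forward; pixel columns grow to the right and rows downward; lengths in m; the calibration is good to about 2 mm. A picture is of the moment at which its call begins. calibration takes no time and is no camera call.
- finish_job(): hands the job in; it is judged then, once.
The state is a dict: "clock": time; "joints": joint angles; "joint_vel": joint speeds; "tau": joint torques, N m; "tcp_pos": TCP position; "tool_rot": TCP orientation; "force": force on the tool from outside, world axes, zero at the start; "ft_torque": the same for the moment, N m; "width": finger opening in m; "grasp_force": force on a finger pad.
Only numpy, scipy, OpenCV 4.12 (cv2) and the standard library are available. Lean on these libraries where they do the work, as an engineer would, in place of code of your own. Each camera call takes 0.05 s, during which the arm holds its last target. There are 200 camera calls.

TASK

One of the three amber bottles in the metal carrier is still open. Take the stopper that fits it, the smaller of the two in the white stand, and lower it upright into the neck until its flange rests all round on the rim, then let go; do not let it drop into place. Keep the bottles standing in their carrier, and leave the bigger stopper and everything else on the table where it is.

Things in the scene. Friction and masses are not known exactly. Their poses are not given: they have to be found in the camera images.
- small_stopper: Grey rubber stopper that fits, hanging plug-down by its flange in either hole of the stand. Upwards: tapered plug 24 mm long, 17 mm across at the tip, 22.4 mm under the flange; round flange 40 mm across, 6 mm thick; round grip knob 24 mm across, 22 mm tall. About 30 g. Origin at the centre of the plug's tip, z along its axis to the knob.
- large_stopper: The wrong stopper: same shape and heights, but plug 26.8 to 29.2 mm across (too big for the neck), flange 50 mm, knob 30 mm across. In the other hole of the stand. Origin at the tip of its plug.
- stand: White plastic block fixed to the table, 75 x 190 mm (its x, y), 38 mm tall, with two 31 mm holes right through, on its y axis 50 mm either side of the centre. Origin at the centre of its underside, z up.
- open_bottle: The open bottle: amber glass bottle, 64 mm across and 130 mm tall to its rim, paper label; shoulder from 72 mm up, neck above 95 mm is 35 to 38 mm across outside; 0.3 kg; origin at the centre of its underside, z up. Its neck has a straight bore 26 mm across and 35 mm deep. It stands loose in one of the carrier's three cells.
- open_bottle_rim (a point): Centre of the open bottle's mouth, level with the rim, 130 mm above the bottle's underside; z along the bottle's axis.
- closed_bottle_a: A bottle already closed: amber glass bottle, 64 mm across and 130 mm tall to its rim, paper label; shoulder from 72 mm up, neck above 95 mm is 35 to 38 mm across outside; 0.3 kg; origin at the centre of its underside, z up. A stopper like the small one is fast in its neck, flange and knob reaching to 158 mm.
- closed_bottle_b: The other closed bottle, the same as closed_bottle_a.
- carrier: Bare aluminium open tray fixed to the table, 95 x 330 mm (its x, y), walls 30 mm tall, floor 4 mm thick, two cross walls making a row of three cells along its y axis with centres at -109, 0 and +109 mm; a bottle stands in each with some play. Origin at the centre of its underside, z up.
- scanner: Hand-held code scanner lying on its side, 190 mm long, 30 mm tall; bystander.
- pen: Yellow pen lying on the table, 140 mm long; bystander.
- carton: White carton, 50 x 90 x 35 mm; bystander.
- pill_jar: White screw-top jar, 48 mm across, 70 mm tall; bystander.
- tape: Roll of clear tape lying flat, 60 mm across, 19 mm tall; bystander.
- dish: Small steel bowl, 90 mm across, 30 mm tall; bystander.

How it is judged:
On the way:
1. the small stopper is lifted clear of the stand (height (world z) of small_stopper above 0.045 m), for 0.1 s.
At the end, for the whole second after the job is handed in: The small stopper rests upright in the open bottle's neck (within 4 mm and 0.09 rad of its axis), flange within 2.5 mm of the rim, at rest. All three bottles stand upright (0.08 rad) in their cells, within 40 mm of their starts; the large stopper within 20 mm of its start (horizontal distance between small_stopper and open_bottle_rim below 0.004 m and z of small_stopper in the frame of open_bottle_rim between -0.0275 and -0.0215 m and angle between the z axis of small_stopper and the z axis of open_bottle, either way round below 0.09 rad and angle between each of open_bottle, closed_bottle_a, closed_bottle_b's own z axis and vertical below 0.08 rad and z of each of open_bottle, closed_bottle_a, closed_bottle_b in the frame of carrier below 0.012 m and distance of each of open_bottle, closed_bottle_a, closed_bottle_b from where it was at the start of the episode below 0.04 m and distance of large_stopper from where it was at the start of the episode below 0.02 m and linear speed of each of small_stopper, open_bottle below 0.02 m/s); the robot touches nothing.
It fails at once if the small stopper is let fall (moving faster than 0.45 m/s, as after 10 mm of fall, while the fingers do not touch it) (contact force between the fingers and small_stopper below 0.01 N and linear speed of small_stopper above 0.45 m/s).
It fails at once if a bottle is tipped by more than 0.35 rad (angle between any of open_bottle, closed_bottle_a, closed_bottle_b's own z axis and vertical above 0.35 rad).
It fails at once if the large stopper is taken out (moved more than 40 mm) (distance of large_stopper from where it was at the start of the episode above 0.04 m).
It fails at once if another thing on the table is moved by more than 40 mm (distance of any of scanner, pen, carton, pill_jar, tape, dish from where it was at the start of the episode above 0.04 m).
It also fails if it takes over 45 s, if anything falls off the work surface, if the arm or the gripper's body presses on something with over 40 N, if the wrist force passes 120 N, or if a joint passes its speed limit or range.

## Working session

There is one attempt and no reset: what is moved stays moved. The work goes in short steps, Python scripts to look and compute and a shell command to move; the robot and the scene stay as the last step left them, time stands still between calls to the robot, and variables do not carry over. Pictures are saved under pics/ and viewed, at most 10 in all, crops included, and the job is handed in when it is done.

```bash
ls; mkdir -p pics; python3 - <<'E'
from cell import *
import cv2
for n in("scene","top"):
    f=grab_frame(n); cv2.imwrite(f"pics/{n}0.png",f); c=calibration(n); print(n,c)
s=observe();print(s["clock"],s["tcp_pos"],s["tool_rot"],s["width"])
E
```

```text
pics
scene {'mtx': array([[399.60315815,   0.        , 256.97617516],
       [  0.        , 399.60315815, 194.80380039],
       [  0.        ,   0.        ,   1.        ]]), 'dist_coeffs': array([-0.05698491,  0.        ,  0.        ,  0.        ,  0.        ]), 'R': array([[ 1.22877953e-01,  9.92421572e-01,  6.57235832e-04],
       [ 8.63969200e-01, -1.06647547e-01, -4.92121450e-01],
       [-4.88321850e-01,  6.10387077e-02, -8.70526304e-01]]), 't': array([-0.06061095, -0.44768134,  1.35034004])}
top {'mtx': array([[431.25484886,   0.        , 247.13316383],
       [  0.        , 431.25484886, 190.40765159],
       [  0.        ,   0.        ,   1.        ]]), 'dist_coeffs': array([-0.01702153,  0.        ,  0.        ,  0.        ,  0.        ]), 'R': array([[-0.01483744, -0.99987757,  0.0049698 ],
       [-0.99173783,  0.0140829 , -0.12750584],
       [ 0.12742024, -0.0068206 , -0.99182537]]), 't': array([-0.01211829,  0.58927043,  0.9711146 ])}
0.1 [ 0.27655487 -0.5876468   0.24948272] [ 9.75914937e-01  2.18149714e-01 -1.84418911e-04 -8.39527228e-04] 0.0854107855626251
```

View pics/scene0.png

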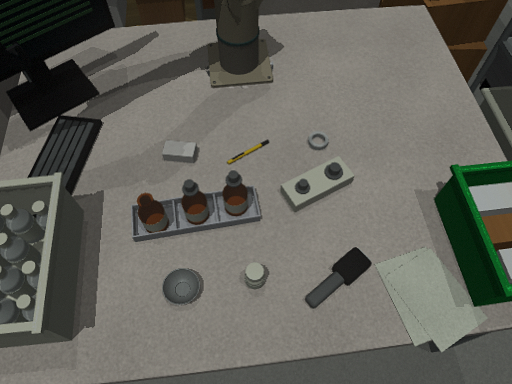

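View pics/top0.png

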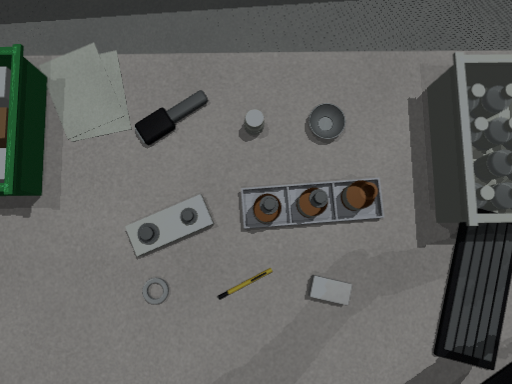

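The open bottle is at the left end of the carrier in the scene view, with its mouth near (145,198), and at the right end in the top view, near (367,192). The small stopper is at scene (303,186) and top (189,215). I'll enlarge crops to pick exact features.

```bash
python3 - <<'E'
import cv2,numpy as np
s=cv2.imread("pics/scene0.png");t=cv2.imread("pics/top0.png")
def c(im,x,y,w,h,k): return cv2.resize(im[y:y+h,x:x+w],None,fx=k,fy=k,interpolation=cv2.INTER_CUBIC)
a=np.hstack([c(s,120,180,50,65,8),c(t,330,170,50,65,8)])
b=np.hstack([c(s,280,155,80,60,5),c(t,120,190,80,60,5)])
g=lambda i:np.clip(255*(i/255.)**.6,0,255).astype('uint8')
cv2.imwrite("pics/c1.png",g(a));cv2.imwrite("pics/c2.png",g(b))
E
```

```text
(no output)
```

View pics/c1.png

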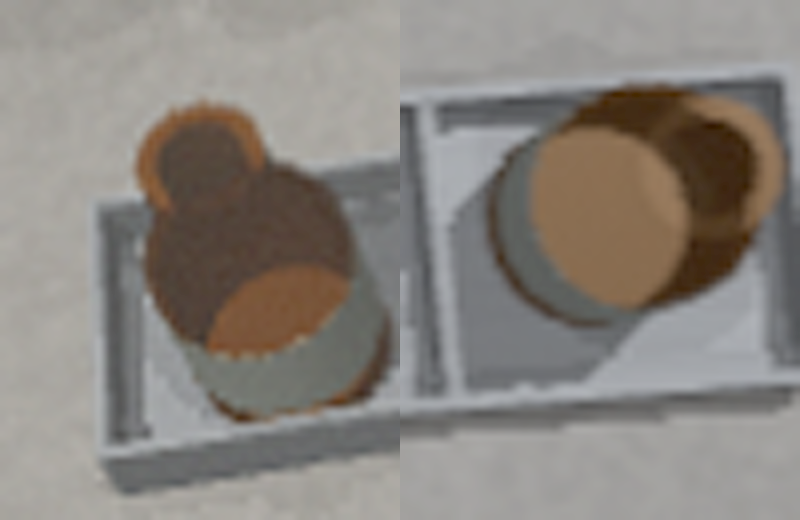

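View pics/c2.png

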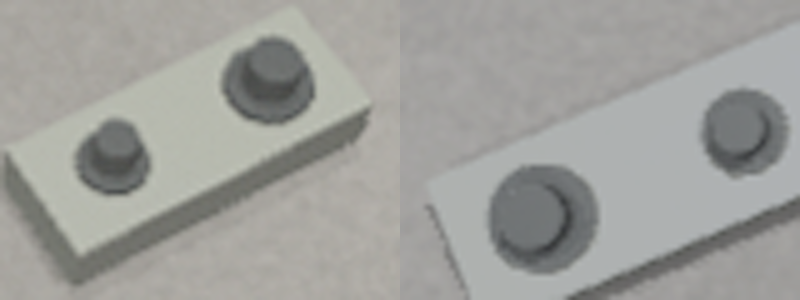

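The crops show the mouth bore at scene crop (202,160) and top crop (711,166), and the small stopper's knob and flange at scene (118,133)/(113,160) and top (735,125)/(745,132). Next I'll triangulate these points.

```bash
cat > h.py <<'E'
import cv2,numpy as np
from cell import *
C={n:calibration(n) for n in("scene","top")}
def und(n,p): c=C[n];return cv2.undistortPoints(np.array([[p]],float),c["mtx"],c["dist_coeffs"]).ravel()
def P(n): return np.c_[C[n]["R"],C[n]["t"]]
def proj(n,X): c=C[n];return cv2.projectPoints(np.array([X],float),cv2.Rodrigues(c["R"])[0],c["t"],c["mtx"],c["dist_coeffs"])[0].ravel()
def tri(a,b):
    X=cv2.triangulatePoints(P("scene"),P("top"),und("scene",a),und("top",b)).ravel();X=X[:3]/X[3]
    return X,np.abs(np.r_[proj("scene",X)-a,proj("top",X)-b]).max()
def plane(n,p,z):
    c=C[n];o=-c["R"].T@c["t"];d=c["R"].T@np.r_[und(n,p),1];return o+d*(z-o[2])/d[2]
E
python3 - <<'E'
from h import *
np.set_printoptions(precision=4,suppress=True)
def q(x,y,ox,oy,k): return np.array([ox+(x+.5)/k-.5,oy+(y+.5)/k-.5])
S=lambda x,y:q(x,y,280,155,5);T=lambda x,y:q(x-400,y,120,190,5)
B=lambda x,y:q(x,y,120,180,8);D=lambda x,y:q(x-400,y,330,170,8)
for nm,a,b,z in(("rim",B(202,160),D(711,166),.134),("knob",S(118,133),T(735,125),.066),("flange",S(113,160),T(745,132),.044),("Lknob",S(277,58),T(528,213),.066)):
    print(nm,*tri(a,b),plane("scene",a,z),plane("top",b,z))
# masks: dark stopper on white stand (top view and scene), flange ellipse
for n,(x,y,w,h) in(("scene",(290,170,25,26)),("top",(178,203,23,25))):
    g=cv2.cvtColor(cv2.imread(f"pics/{n}0.png"),cv2.COLOR_BGR2GRAY)[y:y+h,x:x+w]
    th,m=cv2.threshold(g,0,255,cv2.THRESH_BINARY_INV|cv2.THRESH_OTSU)
    k=max(cv2.findContours(m,0,1)[0],key=cv2.contourArea)
    print(n,th,"ellipse",cv2.fitEllipse(k+np.array([x,y])),cv2.boundingRect(k+np.array([x,y])))
for c in(( -.05),):pass
a=[plane("top",p,.03)[:2] for p in((241.5,188),(380,179.5))]
print("carrier dir",np.subtract(*a)/np.linalg.norm(np.subtract(*a)),np.linalg.norm(np.subtract(*a)))
E
```

```text
rim [ 0.5732 -0.2767  0.1339] 0.23782515355537726 [ 0.5734 -0.2762  0.134 ] [ 0.5732 -0.2772  0.134 ]
knob [0.5319 0.1161 0.0708] 0.05400488139383697 [0.5291 0.117  0.066 ] [0.5323 0.1169 0.066 ]
flange [0.5309 0.116  0.0414] 0.20322071166609135 [0.5324 0.116  0.044 ] [0.5306 0.1152 0.044 ]
Lknob [0.494  0.2095 0.0672] 0.024041833981129912 [0.4932 0.21   0.066 ] [0.4941 0.2098 0.066 ]
scene 99.0 ellipse ((302.13299560546875, 186.33668518066406), (13.880277633666992, 14.22664737701416), 12.833913803100586) (295, 179, 15, 15)
top 101.0 ellipse ((188.40750122070312, 216.15782165527344), (16.530736923217773, 16.912899017333984), 20.61296272277832) (180, 208, 18, 18)
carrier dir [-0.0477  0.9989] 0.3291963649787665
```

Heights agree with the text: rim 0.134, knob top about 0.067, flange about 0.043, and 101 mm between stoppers. The stopper is at (0.5315, 0.116). I'll go over it at the present height, and the present yaw suits both places.

```bash
python3 -m jog '[{"dx":0.63,"dy":-0.63},{"dx":0.63,"dy":-0.63},{"dx":0.63,"dy":-0.63},{"dx":0.63,"dy":-0.63},{"dx":0.63,"dy":-0.63},{"dx":0.63,"dy":-0.63},{"dx":0.63,"dy":-0.63}]' 45 30
python3 -m jog '[{"dx":0.63,"dy":-0.63},{"dx":0.63,"dy":-0.63},{"dx":0.63,"dy":-0.63},{"dx":0.63,"dy":-0.63},{"dx":0.63,"dy":-0.63},{"dx":0.63,"dy":-0.63},{"dx":0.63,"dy":-0.63},{},{}]'
cat > d.py <<'E'
import sys,numpy as np
from cell import *
from scipy.spatial.transform import Rotation as R
s=observe();r=R.from_quat(s["tool_rot"]);t=np.array(eval(sys.argv[1]))
print(s["clock"],s["tcp_pos"],"zaxis",r.as_matrix()[:,2].round(4),"y",r.as_matrix()[:,1].round(4),"units",(r.inv().apply(t-s["tcp_pos"])/.06).round(3),"F",s["force"],s["width"],s["grasp_force"])
E
python3 d.py '[.5315,.116,.12]'
```

```text
0.1 [ 0.27655487 -0.5876468   0.24948272] zaxis [-7.0e-04  1.6e-03 -1.0e+00] y [ 0.4258 -0.9048 -0.0017] units [ 8.838 -8.798  2.173] F [-0.27396344  0.18767022 -0.19577675] 0.0854107855626251 0.0schema error: expected keys dx, dy, dz, ax, ay, az
schema error: expected keys dx, dy, dz, ax, ay, az
```

```bash
python3 -m jog '[{"dx":0.63,"dy":-0.63,"dz":0,"ax":0,"ay":0,"az":0},{"dx":0.63,"dy":-0.63,"dz":0,"ax":0,"ay":0,"az":0},{"dx":0.63,"dy":-0.63,"dz":0,"ax":0,"ay":0,"az":0},{"dx":0.63,"dy":-0.63,"dz":0,"ax":0,"ay":0,"az":0},{"dx":0.63,"dy":-0.63,"dz":0,"ax":0,"ay":0,"az":0},{"dx":0.63,"dy":-0.63,"dz":0,"ax":0,"ay":0,"az":0},{"dx":0.63,"dy":-0.63,"dz":0,"ax":0,"ay":0,"az":0}]' 45 30
python3 -m jog '[{"dx":0.63,"dy":-0.63,"dz":0,"ax":0,"ay":0,"az":0},{"dx":0.63,"dy":-0.63,"dz":0,"ax":0,"ay":0,"az":0},{"dx":0.63,"dy":-0.63,"dz":0,"ax":0,"ay":0,"az":0},{"dx":0.63,"dy":-0.63,"dz":0,"ax":0,"ay":0,"az":0},{"dx":0.63,"dy":-0.63,"dz":0,"ax":0,"ay":0,"az":0},{"dx":0.63,"dy":-0.63,"dz":0,"ax":0,"ay":0,"az":0},{"dx":0.63,"dy":-0.63,"dz":0,"ax":0,"ay":0,"az":0},{"dx":0,"dy":0,"dz":0,"ax":0,"ay":0,"az":0},{"dx":0,"dy":0,"dz":0,"ax":0,"ay":0,"az":0}]'
python3 d.py '[.5315,.116,.12]'
```

```text
clock: 0.98
tcp_pos: [0.4038, -0.2344, 0.2502]
tool_rot: [0.976, 0.218, 0.0, -0.0]
force: [0.6, -0.8, -0.6]
width: 0.0449
grasp_force: 0.0
clock: 2.1
tcp_pos: [0.5298, 0.1154, 0.2498]
tool_rot: [0.976, 0.218, -0.001, 0.0]
force: [-0.1, -0.5, 0.5]
width: 0.0453
grasp_force: 0.0
2.1 [0.52977183 0.11537476 0.24980329] zaxis [-0.0013 -0.0011 -1.    ] y [ 4.259e-01 -9.048e-01  4.000e-04] units [3.400e-02 2.000e-03 2.163e+00] F [-0.06039202 -0.51455554  0.47135326] 0.04529715906222252 0.0
```

```bash
python3 -m jog '[{"dx":0.03,"dy":0,"dz":0.7,"ax":0,"ay":0,"az":0},{"dx":0,"dy":0,"dz":0.8,"ax":0,"ay":0,"az":0},{"dx":0,"dy":0,"dz":0.7,"ax":0,"ay":0,"az":0},{"dx":0,"dy":0,"dz":0.4,"ax":0,"ay":0,"az":0},{"dx":0,"dy":0,"dz":0,"ax":0,"ay":0,"az":0},{"dx":0,"dy":0,"dz":0,"ax":0,"ay":0,"az":0}]'
python3 d.py '[.5315,.116,.068]'
python3 - <<'E'
from h import *
ims=[]
for n,(x,y) in(("scene",(260,140)),("top",(150,180))):
    f=grab_frame(n);cv2.imwrite(f"pics/{n}1.png",f);ims.append(cv2.resize(f[y:y+75,x:x+80],None,fx=5,fy=5,interpolation=2))
cv2.imwrite("pics/c3.png",np.hstack(ims))
E
```

```text
clock: 2.85
tcp_pos: [0.5326, 0.1158, 0.0953]
tool_rot: [0.976, 0.217, 0.001, 0.0]
force: [-0.2, -0.4, 0.7]
width: 0.0452
grasp_force: 0.0
2.85 [0.53256846 0.11581647 0.09531822] zaxis [ 1.3e-03 -1.0e-04 -1.0e+00] y [ 4.244e-01 -9.055e-01  7.000e-04] units [-0.015 -0.011  0.455] F [-0.22743825 -0.39645078  0.7264443 ] 0.045155794822967124 0.0
```

View pics/c3.png

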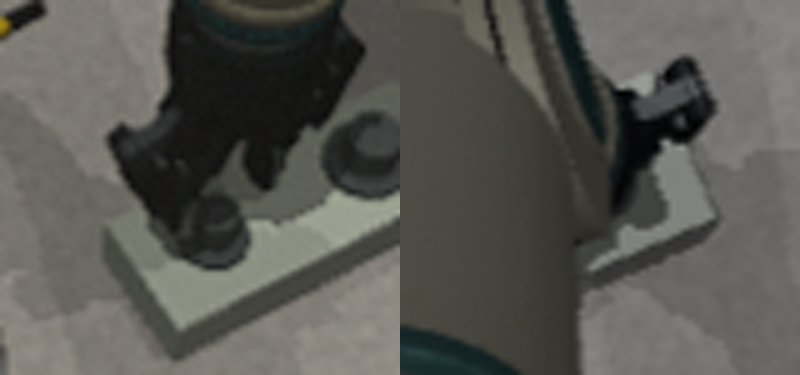

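The scene crop shows the fingers straddling the small knob, with tips near (185,240) and (270,185) and the knob between them below. The large stopper is clear. Now descend and close.

```bash
python3 -m jog '[{"dx":-0.01,"dy":-0.01,"dz":0.2,"ax":0,"ay":0,"az":0},{"dx":0,"dy":0,"dz":0.2,"ax":0,"ay":0,"az":0},{"dx":0,"dy":0,"dz":0.03,"ax":0,"ay":0,"az":0},{"dx":0,"dy":0,"dz":0,"ax":0,"ay":0,"az":0}]'
python3 -m jog '[{"dx":0,"dy":0,"dz":0,"ax":0,"ay":0,"az":0},{"dx":0,"dy":0,"dz":0,"ax":0,"ay":0,"az":0},{"dx":0,"dy":0,"dz":0,"ax":0,"ay":0,"az":0},{"dx":0,"dy":0,"dz":0,"ax":0,"ay":0,"az":0},{"dx":0,"dy":0,"dz":0,"ax":0,"ay":0,"az":0}]' 15 30
python3 d.py '[.5315,.116,.068]'
```

```text
clock: 3.45
tcp_pos: [0.5309, 0.117, 0.0681]
tool_rot: [0.976, 0.218, -0.0, 0.0]
force: [0.3, 0.0, -0.1]
width: 0.0451
grasp_force: 0.0
clock: 4.08
tcp_pos: [0.5314, 0.1171, 0.0688]
tool_rot: [0.976, 0.218, 0.0, 0.0]
force: [-0.1, 0.2, 4.1]
width: 0.0229
grasp_force: 29.5
4.075 [0.53142678 0.11710562 0.06882752] zaxis [ 7.e-04  1.e-04 -1.e+00] y [ 4.257e-01 -9.049e-01  2.000e-04] units [-0.007  0.017  0.014] F [-0.07281864  0.20836116  4.14790845] 0.022855776160813593 29.519328474998474
```

Gripped at 23 mm. Lift.

```bash
python3 -m jog '[{"dx":0,"dy":0,"dz":-0.2,"ax":0,"ay":0,"az":0},{"dx":0,"dy":0,"dz":-0.5,"ax":0,"ay":0,"az":0},{"dx":0,"dy":0,"dz":-0.6,"ax":0,"ay":0,"az":0},{"dx":0,"dy":0,"dz":-0.6,"ax":0,"ay":0,"az":0},{"dx":0,"dy":0,"dz":-0.6,"ax":0,"ay":0,"az":0},{"dx":0,"dy":0,"dz":-0.5,"ax":0,"ay":0,"az":0},{"dx":0,"dy":0,"dz":-0.2,"ax":0,"ay":0,"az":0},{"dx":0,"dy":0,"dz":0,"ax":0,"ay":0,"az":0}]'
python3 d.py '[.5735,-.2765,.26]'
```

```text
clock: 5.08
tcp_pos: [0.5312, 0.117, 0.2609]
tool_rot: [0.976, 0.218, 0.0, -0.0]
force: [-0.5, -0.6, 0.1]
width: 0.0226
grasp_force: 29.4
5.075 [0.53119552 0.11702348 0.26091836] zaxis [ 1.e-03  2.e-04 -1.e+00] y [ 4.257e-01 -9.049e-01  2.000e-04] units [-2.154  6.235  0.014] F [-0.49059827 -0.56906318  0.09464002] 0.022611134565190927 29.443970918655396
```

```bash
python3 -m jog '[{"dx":-0.12,"dy":0.35,"dz":0,"ax":0,"ay":0,"az":0},{"dx":-0.24,"dy":0.69,"dz":0,"ax":0,"ay":0,"az":0},{"dx":-0.24,"dy":0.69,"dz":0,"ax":0,"ay":0,"az":0},{"dx":-0.24,"dy":0.69,"dz":0,"ax":0,"ay":0,"az":0},{"dx":-0.24,"dy":0.69,"dz":0,"ax":0,"ay":0,"az":0},{"dx":-0.24,"dy":0.69,"dz":0,"ax":0,"ay":0,"az":0},{"dx":-0.24,"dy":0.69,"dz":0,"ax":0,"ay":0,"az":0},{"dx":-0.24,"dy":0.69,"dz":0,"ax":0,"ay":0,"az":0},{"dx":-0.24,"dy":0.69,"dz":0,"ax":0,"ay":0,"az":0},{"dx":-0.12,"dy":0.35,"dz":0,"ax":0,"ay":0,"az":0}]'
python3 -m jog '[{"dx":0,"dy":0,"dz":0.2,"ax":0,"ay":0,"az":0},{"dx":0,"dy":0,"dz":0.5,"ax":0,"ay":0,"az":0},{"dx":0,"dy":0,"dz":0.2,"ax":0,"ay":0,"az":0},{"dx":0,"dy":0,"dz":0,"ax":0,"ay":0,"az":0},{"dx":0,"dy":0,"dz":0,"ax":0,"ay":0,"az":0}]'
python3 d.py '[.5735,-.2765,.19]'
python3 - <<'E'
from h import *
ims=[]
for n,(x,y) in(("scene",(105,145)),("top",(310,150))):
    f=grab_frame(n);cv2.imwrite(f"pics/{n}2.png",f);ims.append(cv2.resize(f[y:y+90,x:x+80],None,fx=5,fy=5,interpolation=2))
a=np.hstack(ims);cv2.imwrite("pics/c4.png",(255*(a/255.)**.6).astype('uint8'))
E
```

```text
clock: 6.32
tcp_pos: [0.5714, -0.2784, 0.2585]
tool_rot: [0.976, 0.217, -0.002, -0.0]
force: [-0.1, 0.8, -0.7]
width: 0.0223
grasp_force: 29.5
clock: 6.95
tcp_pos: [0.5735, -0.2753, 0.2074]
tool_rot: [0.976, 0.219, 0.001, 0.0]
force: [0.5, -0.2, -0.0]
width: 0.0225
grasp_force: 29.5
6.95 [ 0.57349184 -0.2752859   0.2073625 ] zaxis [ 1.4e-03 -3.0e-04 -1.0e+00] y [ 4.265e-01 -9.045e-01  9.000e-04] units [-0.009  0.018  0.289] F [ 0.54743336 -0.21562215 -0.01002553] 0.02247184160613613 29.493178725242615
```

View pics/c4.png

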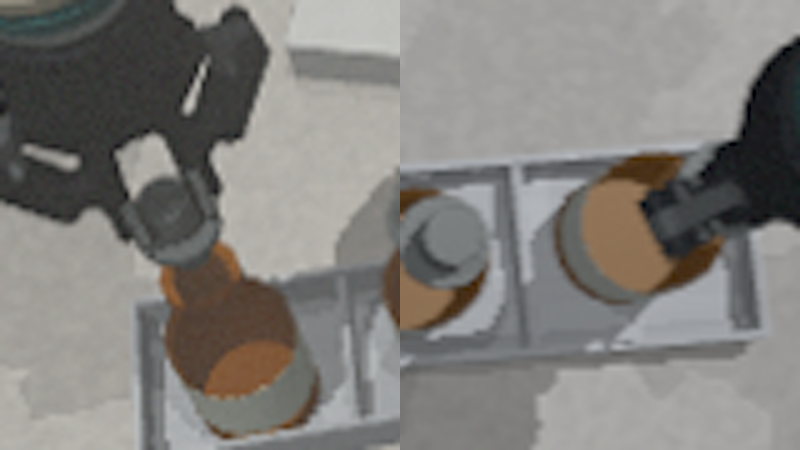

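The stopper is held upright above the mouth. In the scene crop the flange is near (172,238) and the mouth below it near (201,280). I'll check where the projection of the assumed stopper pose falls.

```bash
python3 - <<'E'
from h import *
o=np.array([105,145])
for nm,X in(("knobtop",[.5735,-.2758,.2046]),("flangetop",[.5735,-.2758,.1826]),("flangebot",[.5735,-.2758,.1766]),("rim",[.5735,-.2765,.134])):
    p=proj("scene",X);print(nm,(p-o+.5)*5-.5)
X=np.array([[.5735+.02*np.cos(a),-.2758+.02*np.sin(a),.1796] for a in np.linspace(0,6.28,60)])
q=np.array([(proj("scene",x)-o+.5)*5-.5 for x in X]);print("flange extents",q.min(0),q.max(0))
E
```

```text
knobtop [163.07404498 197.72758737]
flangetop [175.71648711 222.91882952]
flangebot [179.07435185 229.60523389]
rim [200.38689006 275.11467244]
flange extents [133.07470605 188.39620853] [221.72801502 265.00547058]
```

Predicted flange extents match the picture within about 0.5 px. Expected seated TCP height is about 0.165. I'll descend slowly.

```bash
python3 -m jog '[{"dx":-0.005,"dy":0.01,"dz":0.08,"ax":0,"ay":0,"az":0},{"dx":0,"dy":0,"dz":0.08,"ax":0,"ay":0,"az":0},{"dx":0,"dy":0,"dz":0.08,"ax":0,"ay":0,"az":0},{"dx":0,"dy":0,"dz":0.08,"ax":0,"ay":0,"az":0},{"dx":0,"dy":0,"dz":0.08,"ax":0,"ay":0,"az":0},{"dx":0,"dy":0,"dz":0,"ax":0,"ay":0,"az":0}]'
python3 -m jog '[{"dx":0,"dy":0,"dz":0.06,"ax":0,"ay":0,"az":0},{"dx":0,"dy":0,"dz":0.06,"ax":0,"ay":0,"az":0},{"dx":0,"dy":0,"dz":0.06,"ax":0,"ay":0,"az":0},{"dx":0,"dy":0,"dz":0,"ax":0,"ay":0,"az":0}]'
python3 d.py '[.5735,-.2765,.165]'
```

```text
clock: 7.8
tcp_pos: [0.5725, -0.2763, 0.182]
tool_rot: [0.976, 0.218, -0.0, -0.0]
force: [0.6, 0.1, -0.1]
width: 0.0226
grasp_force: 29.5
clock: 8.3
tcp_pos: [0.5725, -0.2764, 0.1713]
tool_rot: [0.976, 0.218, -0.0, -0.0]
force: [-0.3, 0.5, -0.6]
width: 0.0222
grasp_force: 29.5
8.3 [ 0.57252308 -0.2763598   0.17133181] zaxis [-6.e-04  3.e-04 -1.e+00] y [ 4.258e-01 -9.048e-01 -5.000e-04] units [0.014 0.009 0.106] F [-0.27536162  0.45010119 -0.62147299] 0.022179878346092776 29.493237733840942
```

No contact yet. Continue in small steps until the flange bears.

```bash
python3 -m jog '[{"dx":0.01,"dy":0,"dz":0.04,"ax":0,"ay":0,"az":0},{"dx":0,"dy":0,"dz":0.03,"ax":0,"ay":0,"az":0},{"dx":0,"dy":0,"dz":0,"ax":0,"ay":0,"az":0}]'
python3 -m jog '[{"dx":0,"dy":0,"dz":0.02,"ax":0,"ay":0,"az":0},{"dx":0,"dy":0,"dz":0,"ax":0,"ay":0,"az":0}]'
python3 d.py '[.5735,-.2765,.165]'
```

```text
clock: 8.68
tcp_pos: [0.5732, -0.2762, 0.1673]
tool_rot: [0.976, 0.218, -0.0, -0.0]
force: [0.3, 1.0, 0.1]
width: 0.0228
grasp_force: 29.5
clock: 8.93
tcp_pos: [0.5732, -0.2762, 0.1663]
tool_rot: [0.976, 0.218, -0.0, -0.0]
force: [0.2, -0.4, -0.2]
width: 0.023
grasp_force: 29.5
8.925 [ 0.57322983 -0.27623067  0.16625362] zaxis [-1.e-04  1.e-04 -1.e+00] y [ 4.257e-01 -9.049e-01 -1.000e-04] units [0.002 0.006 0.021] F [ 0.18024154 -0.40628474 -0.17837083] 0.022952833121087122 29.49292927980423
```

```bash
python3 -m jog '[{"dx":0,"dy":0,"dz":0.015,"ax":0,"ay":0,"az":0},{"dx":0,"dy":0,"dz":0,"ax":0,"ay":0,"az":0}]'
python3 -m jog '[{"dx":0,"dy":0,"dz":0.015,"ax":0,"ay":0,"az":0},{"dx":0,"dy":0,"dz":0,"ax":0,"ay":0,"az":0}]'
```

```text
clock: 9.18
tcp_pos: [0.5733, -0.2762, 0.1654]
tool_rot: [0.976, 0.218, -0.0, -0.0]
force: [-0.2, 0.2, -0.0]
width: 0.0225
grasp_force: 29.5
clock: 9.43
tcp_pos: [0.5734, -0.2763, 0.1649]
tool_rot: [0.976, 0.218, 0.0, 0.0]
force: [-1.1, 0.7, 2.3]
width: 0.0224
grasp_force: 29.7
```

Contact shows at 0.1649, as predicted. One nudge to confirm, then I'll open and retreat.

```bash
python3 -m jog '[{"dx":0,"dy":0,"dz":0.01,"ax":0,"ay":0,"az":0},{"dx":0,"dy":0,"dz":0,"ax":0,"ay":0,"az":0}]'
python3 -m jog '[{"dx":0,"dy":0,"dz":0,"ax":0,"ay":0,"az":0},{"dx":0,"dy":0,"dz":0,"ax":0,"ay":0,"az":0},{"dx":0,"dy":0,"dz":0,"ax":0,"ay":0,"az":0},{"dx":0,"dy":0,"dz":0,"ax":0,"ay":0,"az":0}]' 45
python3 -m jog '[{"dx":0,"dy":0,"dz":-0.1,"ax":0,"ay":0,"az":0},{"dx":0,"dy":0,"dz":-0.3,"ax":0,"ay":0,"az":0},{"dx":0,"dy":0,"dz":-0.7,"ax":0,"ay":0,"az":0},{"dx":0,"dy":0,"dz":-0.7,"ax":0,"ay":0,"az":0},{"dx":-0.6,"dy":0.3,"dz":-0.2,"ax":0,"ay":0,"az":0},{"dx":-0.7,"dy":0.6,"dz":0,"ax":0,"ay":0,"az":0},{"dx":-0.7,"dy":0.6,"dz":0,"ax":0,"ay":0,"az":0},{"dx":-0.7,"dy":0.6,"dz":0,"ax":0,"ay":0,"az":0},{"dx":0,"dy":0,"dz":0,"ax":0,"ay":0,"az":0}]'
python3 - <<'E'
from h import *
ims=[]
for n,(x,y) in(("scene",(110,160)),("top",(310,150))):
    f=grab_frame(n);cv2.imwrite(f"pics/{n}3.png",f);ims.append(cv2.resize(f[y:y+90,x:x+80],None,fx=5,fy=5,interpolation=2))
a=np.hstack(ims);cv2.imwrite("pics/c5.png",(255*(a/255.)**.6).astype('uint8'))
E
```

```text
clock: 9.68
tcp_pos: [0.5735, -0.2763, 0.1649]
tool_rot: [0.976, 0.218, 0.0, 0.0]
force: [-2.4, 0.9, 6.3]
width: 0.0226
grasp_force: 30.0
clock: 10.18
tcp_pos: [0.5732, -0.2762, 0.1637]
tool_rot: [0.976, 0.218, -0.0, -0.0]
force: [-0.4, -0.4, 0.7]
width: 0.045
grasp_force: 0.0
clock: 11.3
tcp_pos: [0.4758, -0.4656, 0.2853]
tool_rot: [0.977, 0.213, -0.001, 0.002]
force: [0.1, 0.5, -0.3]
width: 0.0452
grasp_force: 0.0
```

View pics/c5.png

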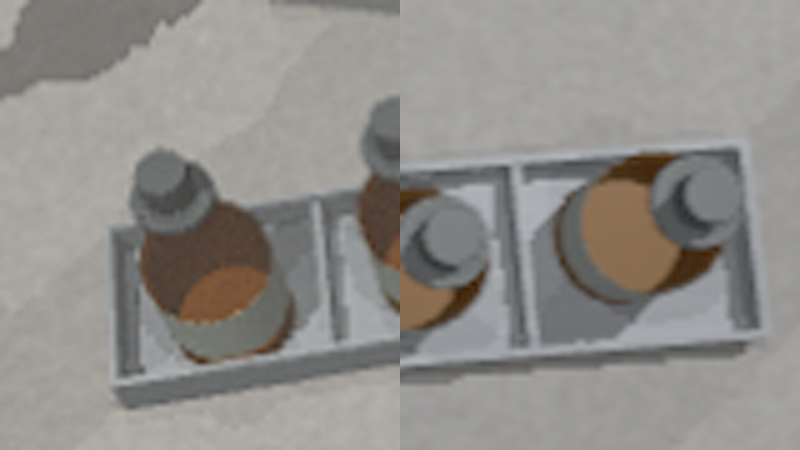

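The stopper sits in the neck like its neighbour's: knob at scene crop (161,168) and top crop (712,192), with no gap at the flange. The arm is clear, so a last height check and then hand in.

```bash
python3 - <<'E'
from h import *
X,e=tri(np.array([110+161.5/5-.5,160+168.5/5-.5]),np.array([310+312.5/5-.5,150+192.5/5-.5]))
print(X,e)
if abs(X[2]-.162)<.006 and np.hypot(X[0]-.5735,X[1]+.2765)<.006: print(finish_job())
E
```

```text
[ 0.57399998 -0.27558118  0.16520715] 0.04372375633141701
the job is handed in; nothing more can be done
None
```

The small stopper is seated in the open bottle's neck with its flange on the rim, the arm is clear, and the job was handed in at about 11.5 s; no verdict came back.

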